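Lock the laser marker's shuttle sled with its ball-lock pin

TASK

Take the quick-release ball-lock pin out of its parking stand and use it to lock the laser marker's shuttle sled to the bed: with the thumb button held in, put the pin through the sled's hole, find the hidden hole in the bed below by sliding the sled with the pin until it drops in, push it fully home and let go so that the button springs out and the balls lock. Leave the screwdriver, bottle and lens cap alone.

Things in the scene. Friction and masses are not known exactly. Their poses are not given: they have to be found in the camera images.
- pin_grip (a point): Upright ball-lock pin: point on its axis in the black handle, at the height of the orange thumb button, which is on the +y side; z up. Handle 24 mm (x) by 20 (y -11 to +9), from 28 mm below this point to 20 above. Button 15 wide, 22 tall, out to y = +16, to +11 when fully in, so that handle and button squeezed along y measure 22 mm, centred on the axis. Mass about 0.23 kg.
- pin_shoulder (a point): Centre of the underside of the pin's steel square flange (28 x 28 mm, 6 thick), on the axis 34 mm below pin_grip; z up. Sits on the sled's top when the pin is home. Below it a 12 mm shank, 42 mm long, its last 6 mm a cone.
- pin_button (a joint): Thumb button: 0 = out (balls out, locked), 0.005 m = fully in (balls in). Its spring pushes out with 3 N, rising to 10 N when fully in: squeeze it against the handle's opposite side more firmly than that whenever the balls must pass a hole.
- stand_hole (a point): Fixed parking stand: aluminium block 70 x 70 mm, top 54 mm above the bench; this is the mouth of its hole (13.5 mm wide through 24 mm, free space below). The pin starts here, shoulder on the block, locked by its balls.
- sled_hole (a point): Mouth of the sled's vertical through hole (13.5 mm wide, 2 mm chamfer), mid-top of the sled, 55.5 mm above the bench. Aluminium sled 112 mm (x) by 170 (y), 14 thick, with nameplate nests near both ends up to 4 mm proud. It slides along this point's y axis; the joint grows to +y. An empty gap of 1.5 mm parts it from the index bar below.
- sled (a joint): Sled travel along the bed, 0 to 0.09 m; starts at 0 to 0.015 and stays where left (friction about 3 N); the pin in its hole can drag it. The hidden hole in the bar lines up with the sled's at one value between 0.033 and 0.077, different each time: feel for it with the pin's nose.
- screwdriver_grip (a point): Grip of a loose screwdriver lying on the bench, 170 mm long; leave it alone.
- cleaner_mid (a point): Middle of a standing white bottle with a blue cap, 52 mm wide, 130 mm tall; leave it alone.
- lens_cap_mid (a point): Middle of a black lens cap lying on the bench, 68 mm wide, 12 mm thick; leave it alone.
- pin_balls (a point): Midway between the brass locking balls on the shank's +x and -x sides, 31 mm below the shoulder (balls 6 mm tall). With the button out they make the shank 18 mm wide, so that it goes through no hole, either way; with the button fully in they lie inside the shank.
- bar (a point): Bed centre at the height of the top (40 mm above the bench) of the flat steel index bar, 10 mm thick, under the sled; y along the slide. Its one hole, 13.5 mm wide, free below, is hidden on the sled hole's line of travel. Away from it the pin's nose rests on the bar, shoulder 26.5 mm above the sled; in it the pin sinks until the shoulder is on the sled, balls below the bar.
- bed: The fixed bed under the sled, navy side rails with aluminium keepers, 140 mm (x) by 300 mm (y), 53 mm high; origin at the centre of its underside, y along the slide.
Not all that is in view belongs to the job. What is shaped like the part that bears pin_grip but purple or red is not meant.

How it is judged (in metres and radians):
On the way, in this order (a step that is already met when the one before it is completed fails the run):
1. the pin is drawn out of the parking stand (height (world z) of pin_shoulder above 0.11 m), for 0.1 s.
2. the pin's nose is in the sled's hole, resting on the bar or beyond (horizontal distance between pin_shoulder and sled_hole below 0.004 m and z of pin_shoulder in the frame of sled_hole below 0.029 m), for 0.1 s.
3. the pin is home through sled and bar (z of pin_shoulder in the frame of sled_hole between -0.0025 and 0.0025 m and horizontal distance between pin_shoulder and sled_hole below 0.003 m and angle between pin_shoulder's own z axis and vertical below 0.09 rad), for 0.1 s.
At the end, for the whole second after the job is handed in: The pin stands upright (within 0.09 rad) through the sled and the bar, its shoulder within 2.5 mm of the sled's top and within 3 mm of the hole's axis, its button out (under 1 mm in), the sled at rest (all of step 3 and value of joint pin_button below 0.001 m and velocity of joint sled between -0.01 and 0.01 m/s); the robot touches nothing.
It fails at once if the screwdriver is moved by more than 20 mm (distance of screwdriver_grip from where it was at the start of the episode above 0.02 m).
It fails at once if the bottle is moved by more than 20 mm (distance of cleaner_mid from where it was at the start of the episode above 0.02 m).
It fails at once if the lens cap is moved by more than 20 mm (distance of lens_cap_mid from where it was at the start of the episode above 0.02 m).
It also fails if it takes over 56 s, if anything falls off the work surface, if the arm or the gripper's body presses on something with over 40 N, if the wrist force passes 120 N, or if a joint passes its speed limit or range.

ROBOT

A 6-joint arm with a two-finger parallel gripper is mounted at the origin on the work surface. World frame = base frame: x ahead of the robot, y to its left, z up, the work surface at z = 0. Lengths are in m, angles in degrees, forces in N, time in s.
With the tool pointing down it reaches from about 0.325 to 1 m from the base axis. Payload 5.1 kg.
Tool frame: the origin (TCP) lies midway between the tips of the shut fingers; the grasp point (between the pads) lies behind it (ctrl.tcp_to_grasp is the z of the grasp point in the tool frame, in m); z points along the fingers, y is the line along which they close (so a half turn about z gives the same grasp; the last joint's range is limited). The gripper opens to 85 mm and grips with 20 to 120 N. Pads are 22 mm wide; open, the fingers measure 114 mm over their backs; the gripper's body (76 mm by 85 mm) begins 54 mm behind the grasp point. The pads swing forward as they close: fully open they stand 13 mm farther back than shut.
Start: joints at [60.756, 7.093, 94.555, -0, 78.352, -4.733], TCP at [0.27, 0.591, 0.231] pointing down, gripper open.
Joint ranges: [-149.61, 149.61], [-58.7, 133.49], [1.44, 155.28], [-77.14, 257.14], [18.33, 153.61], [-166.67, 166.67]. Speed limits (degrees/s): [147.25, 147.25, 180, 180, 180, 180].

INTERFACE

Orientations are given as [roll, pitch, yaw] about the fixed x, y, z axes, in that order (R = Rz(yaw) Ry(pitch) Rx(roll)).
In Python, from station import ctrl gives the robot as it stands.
- The arm moves only by the tool step_arm, never from a script. Its argument "moves" is a list of rows, each a list of 3 entries, a list of its own where there are three numbers: the finger opening in mm, from 0 to 85.4, then the shift along the tool's x, y, z in mm, then the turn about the tool's z in degrees. In form: [[gripper, [dx, dy, dz], twist], ...]. A call has 1 to 20 rows; each row is the pose to reach, as a shift and turn from the pose commanded when the call began, along the tool's axes at that moment; what a row does not reach only later rows make up. A row lasts 1/10 s, in which the tool goes at most 50 mm and 8.59 degrees, less where a joint would pass 70% of its speed; a pose out of reach is approached as far as the arm can. A call with a gripper value outside its range is refused whole. The fingers move at their own pace and stop on an object; "grip_force" is the grip in N (left out, the last holds). Time passes only in rows, so rows that repeat a pose let the fingers close. It gives the time, the measured TCP pose, the force, the opening and the grip force at its end, in the units of the state.
- ctrl.sense(): the state, without advancing time (a new reading comes with each control period).
- ctrl.get_image(name): name is "scene" or "top" or "wrist"; returns a dict with "img" (420x560x3 uint8, red, green, blue), "K" (3x3 intrinsics, pixels), "R" (3x3) and "t" (3): a world point X has camera coordinates R X + t. Camera axes: x right, y down, z forward; pixel columns grow to the right and rows downward; lengths in m; the calibration is good to about 2 mm. The wrist camera is an equidistant fisheye: a pixel r from the principal point sees the ray r / f radians off the axis. A picture is of the moment at which its call begins. There is no depth.
- ctrl.close_job(): hands the job in; it is judged then, once.
The state is a dict: "time_s": time; "qpos": joint angles; "qvel": joint speeds; "effort": joint torques, N m; "tool_pos": TCP position; "tcp_rot": TCP orientation; "force": force on the tool from outside, world axes, zero at the start; "ft_torque": the same for the moment, N m; "opening": finger opening in m; "grip_force": force on a finger pad.
Only numpy, scipy, OpenCV 4.12 (cv2) and the standard library are available. Lean on these libraries where they do the work, as an engineer would, in place of code of your own. Each camera call takes 0.05 s, during which the arm holds its last target. There are 200 camera calls.

## Working session

There is one attempt and no reset: what is moved stays moved. The work goes in short steps, Python scripts to look and compute and a tool call to move; the robot and the scene stay as the last step left them, time stands still between calls to the robot, and variables do not carry over. Pictures are saved under pics/ and viewed, at most 10 in all, crops included, and the job is handed in when it is done.

Besides the shell and the picture viewer there is one more tool, called after "Request:" as name([rows], argument=value, ...), one row to a line, values as JSON. step_arm: Moves the arm, as the interface text tells. Its arguments: {"type":"object","properties":{"moves":{"type":"array","items":{"type":"array"}},"grip_force":{"type":"number"}},"required":["moves"]}

```bash
mkdir -p pics
cat > h.py <<'E'
import numpy as np, cv2, pickle
from station import ctrl
def grab(n,tag):
    d=ctrl.get_image(n); cv2.imwrite(f'pics/{tag}.png',d['img'][:,:,::-1]); pickle.dump(d,open(f'pics/{tag}.pkl','wb')); return d
def load(tag): return pickle.load(open(f'pics/{tag}.pkl','rb'))
def ray(d,u,v,fish=False):
    K=np.array(d['K']);R=np.array(d['R']);t=np.array(d['t'])
    x=(u-K[0,2])/K[0,0];y=(v-K[1,2])/K[1,1]
    if fish:
        r=np.hypot(x,y); c=np.array([x/r*np.sin(r),y/r*np.sin(r),np.cos(r)]) if r>0 else np.array([0,0,1.])
    else: c=np.array([x,y,1.])
    return -R.T@t, R.T@(c/np.linalg.norm(c))
def onz(d,u,v,z,fish=False):
    o,r=ray(d,u,v,fish); return o+r*(z-o[2])/r[2]
def proj(d,X,fish=False):
    K=np.array(d['K']);c=np.array(d['R'])@np.array(X)+np.array(d['t'])
    if fish:
        r=np.hypot(c[0],c[1]);th=np.arctan2(r,c[2]);c=np.array([c[0]/r*th,c[1]/r*th,1])
    return (K@(c/c[2]))[:2]
E
python3 - <<'E'
from h import *
s=ctrl.sense(); print(s['time_s'],s['tool_pos'],s['tcp_rot'],s['force'],ctrl.tcp_to_grasp)
a=[grab(n,n+'0') for n in('scene','top','wrist')]
for d in a: print(np.round(d['K'],1).tolist(), np.round(-np.array(d['R']).T@d['t'],3))
b=np.hstack([cv2.resize(d['img'],(800,600))[:,:,::-1] for d in a[:2]])
cv2.imwrite('pics/top0b.png',b[:,800:]);cv2.imwrite('pics/scene0b.png',b[:,:800])
E
```

```text
0.0 [0.26937344 0.59087792 0.23002958] [-1.79879719e+02 -1.18101714e-02  1.55489848e+02] [-0.29860431 -0.54231612  1.03424492] -0.0187
[[476.0, 0.0, 278.3], [0.0, 476.0, 209.7], [0.0, 0.0, 1.0]] [ 1.265 -0.702  1.061]
[[536.7, 0.0, 284.3], [0.0, 536.7, 210.5], [0.0, 0.0, 1.0]] [ 0.422 -0.037  1.427]
[[325.2, 0.0, 281.7], [0.0, 325.2, 209.5], [0.0, 0.0, 1.0]] [0.208 0.619 0.374]
```

View pics/top0b.png

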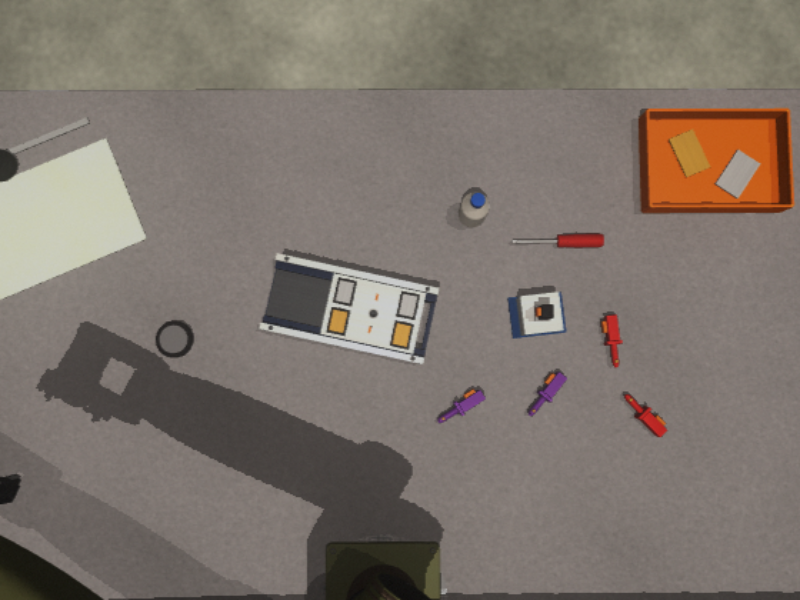

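View pics/scene0b.png

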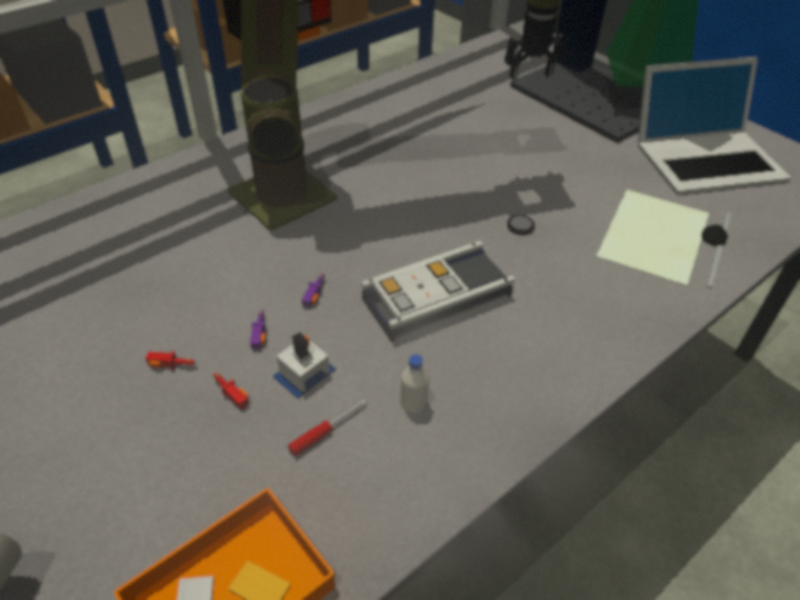

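The top view shows the black pin with its orange button upright in the white stand at (543,312). The purple pins at (462,405) and (547,393) and the red ones at (613,340) and (646,414) are lying loose, and they are decoys by colour. The sled hole is at (373,313), and the free travel is to the left (+y). Next I'll confirm the pin in a crop and measure it.

Run:
```python
from h import *
d=load('top0'); im=d['img']
c=im[150:270,170:420]; 
e=load('scene0'); c2=e['img'][205:285,170:290]
cv2.imwrite('pics/crop1.png',np.vstack([cv2.resize(c,(750,360),interpolation=cv2.INTER_CUBIC),np.pad(cv2.resize(c2,(360,240),interpolation=cv2.INTER_CUBIC),((0,0),(0,390),(0,0)))])[:,:,::-1])
hsv=cv2.cvtColor(im,cv2.COLOR_RGB2HSV)
wh=((hsv[:,:,2]>165)&(hsv[:,:,1]<40)).astype(np.uint8)
wh=cv2.morphologyEx(wh,cv2.MORPH_OPEN,np.ones((3,3)))
n,l,st,ce=cv2.connectedComponentsWithStats(wh)
for i in range(1,n):
    if st[i,4]>60:
        x,y=np.where(l==i)[::-1]
        P=np.array([onz(d,a,b,.0545)[:2] for a,b in zip(x,y)],np.float32)
        print(st[i],np.round(ce[i],1),cv2.minAreaRect(P))
def comp(m,z,lo=3):
    n,l,st,ce=cv2.connectedComponentsWithStats(m.astype(np.uint8))
    for i in range(1,n):
        if st[i,4]>=lo: print(st[i].tolist(),np.round(ce[i],2),np.round(onz(d,*ce[i],z)[:2],4))
H,S,V=[hsv[:,:,i].astype(int) for i in range(3)]
box=np.zeros(V.shape,bool);box[150:270,170:420]=1
print('orange');comp(box&(H<18)&(S>140)&(V>100)&(H>5),.088)
print('dark');comp(box&(V<60),.0555,10)
```

```text
[   0   98  102  111 7270] [ 44.1 151.7] ((0.6931415796279907, 0.5925217866897583), (0.20212632417678833, 0.27935314178466797), 22.970888137817383)
[504 115  11  14  65] [508.7 121.8] ((0.7717397809028625, -0.6321060061454773), (0.012864336371421814, 0.04249151796102524), 56.74424362182617)
[ 203  180   95   64 1729] [258.2 212.3] ((0.5335574150085449, 0.054950423538684845), (0.24927136301994324, 0.1248946562409401), 77.67041015625)
[225 192  12  42 151] [230.4 212.5] ((0.5341201424598694, 0.09030645340681076), (0.014482947066426277, 0.1088889092206955), 77.80056762695312)
[236 197  11  14 118] [240.8 203.7] ((0.5566474795341492, 0.06632116436958313), (0.022142617031931877, 0.034873295575380325), 78.4706802368164)
[286 205  12  42 157] [291.5 225. ] ((0.5013113021850586, -0.061268024146556854), (0.014205383136868477, 0.10882117599248886), 76.74288177490234)
[365 205  29  29 488] [378.5 220.1] ((0.5170552730560303, -0.2882784903049469), (0.06891228258609772, 0.06839832663536072), 6.138477325439453)
[280 207  11  14 121] [285.1 213.3] ((0.532149612903595, -0.04752420261502266), (0.022153843194246292, 0.035328514873981476), 78.55723571777344)
[191 228  96  24 420] [238.5 239.9] ((0.4642747938632965, 0.07225847244262695), (0.2498491406440735, 0.011028533801436424), 77.73678588867188)
orange
[263, 206, 2, 4, 4] [263.25 207.5 ] [0.544  0.0075]
[376, 215, 3, 7, 19] [376.95 217.68] [ 0.5176 -0.2771]
[258, 229, 2, 4, 4] [258.25 230.5 ] [0.4864 0.02  ]
[381, 261, 8, 8, 27] [384.59 264.63] [ 0.4005 -0.294 ]
dark
[194, 183, 6, 4, 11] [196.64 184.09] [0.608 0.18 ]
[193, 187, 33, 9, 36] [209.03 190.92] [0.5902 0.148 ]
[377, 213, 10, 11, 87] [382.03 218.03] [ 0.5189 -0.2959]
[232, 215, 12, 3, 13] [237.08 216.08] [0.5251 0.0757]
[184, 224, 17, 5, 20] [191.75 226.2 ] [0.4995 0.1914]
[202, 228, 9, 3, 13] [205.38 229.08] [0.4921 0.1565]
[212, 231, 11, 3, 13] [216.92 231.69] [0.4853 0.127 ]
```

View pics/crop1.png

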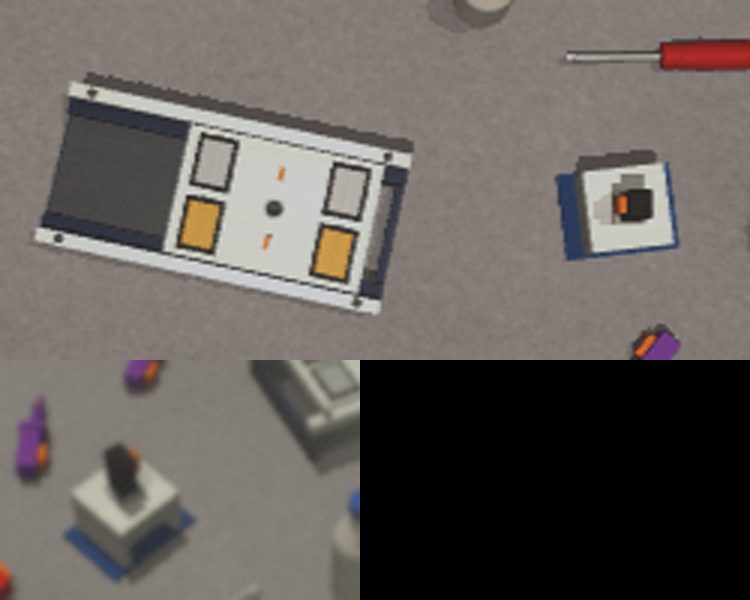

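The crop confirms a black upright handle with an orange button on its +y side, standing in the white stand. The stand top measures 69 mm against the 70 mm given, centred at (0.517,-0.288) with yaw of about +6°. The bed yaw is about -12.3°. I'll work out the approach move.

```bash
cat >> h.py <<'E'
from scipy.spatial.transform import Rotation as Ro
def plan(target,yaw=None):
    s=ctrl.sense(); r=Ro.from_euler('xyz',s['tcp_rot'],degrees=True)
    print('t',round(s['time_s'],2),'shift mm',np.round(r.inv().apply(np.array(target)-s['tool_pos'])*1000,1),
     'twist', None if yaw is None else round((s['tcp_rot'][2]-yaw+180)%360-180,2),'q6',round(s['qpos'][5],1))
E
python3 - <<'E'
from h import *
plan([.517,-.288,.231],186.1)
d=load('top0'); print(onz(d,262.5,219.5,.0555)); print('handle top', proj(d,[.517,-.288,.108]),'grip',proj(d,[.517,-.288,.088]))
E
```

```text
t 0.15 shift mm [-5.899e+02 -6.971e+02  4.000e-01] twist -30.61 q6 -4.7
[0.51612755 0.0105657  0.0555    ]
handle top [382.81239441 217.32314643] grip [381.30776738 217.89888915]
```

Request:
step_arm([
  [85,[-590,-697,0],-30.6],
  [85,[-590,-697,0],-30.6],
  [85,[-590,-697,0],-30.6],
  [85,[-590,-697,0],-30.6],
  [85,[-590,-697,0],-30.6],
  [85,[-590,-697,0],-30.6],
  [85,[-590,-697,0],-30.6],
  [85,[-590,-697,0],-30.6],
  [85,[-590,-697,0],-30.6],
  [85,[-590,-697,0],-30.6],
  [85,[-590,-697,0],-30.6],
  [85,[-590,-697,0],-30.6],
  [85,[-590,-697,0],-30.6],
  [85,[-590,-697,0],-30.6],
  [85,[-590,-697,0],-30.6],
  [85,[-590,-697,0],-30.6],
  [85,[-590,-697,0],-30.6],
  [85,[-590,-697,0],-30.6],
  [85,[-590,-697,0],-30.6],
  [85,[-590,-697,0],-30.6],
])

```text
time_s: 2.15
tool_pos: [0.5171, -0.2891, 0.2305]
tcp_rot: [179.9, -0.1, -174.1]
force: [-0.3, 0.7, -0.6]
opening: 0.0854
grip_force: 0.0
```

Run:
```python
from h import *
d=grab('wrist','w1'); s=ctrl.sense(); print(s['time_s'],s['tool_pos'],s['tcp_rot'],s['force'])
for z in(.054,.088,.108): print(z,proj(d,[.517,-.288,z],True))
```

```text
2.2 [ 0.51702174 -0.28763719  0.23059577] [ 1.79914930e+02 -6.28069144e-02 -1.73981357e+02] [-0.46944211  0.68806484 -0.72416141]
0.054 [283.15835759 190.07152528]
0.088 [283.38042614 197.8826826 ]
0.108 [283.53561823 203.3576775 ]
```

View pics/w1.png

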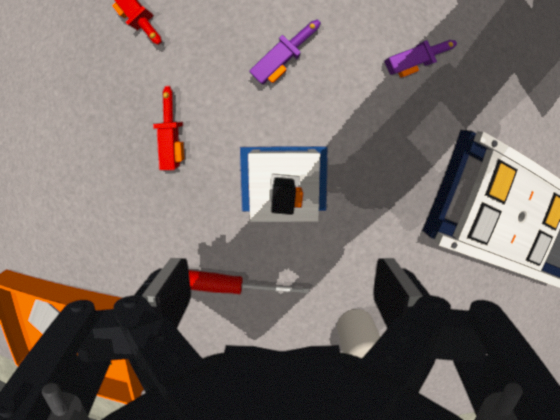

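The wrist view shows the handle at about (284,197) with the button on its right (+y), and the stand square at about (284,185), which agrees with the projection. I'll check the pin's own yaw with a mask.

Run:
```python
from h import *
d=load('w1'); im=d['img'][160:225,240:330]
hsv=cv2.cvtColor(im,cv2.COLOR_RGB2HSV).astype(int); H,S,V=hsv[...,0],hsv[...,1],hsv[...,2]
def rect(m,z,nm):
    n,l,st,ce=cv2.connectedComponentsWithStats(m.astype(np.uint8)); i=1+st[1:,4].argmax()
    y,x=np.where(l==i); P=np.array([onz(d,a+240,b+160,z,True)[:2] for a,b in zip(x,y)],np.float32)
    print(nm,st[i],ce[i]+[240,160],cv2.minAreaRect(P),P.mean(0))
rect(V<45,.108,'black'); rect((H<20)&(S>150)&(V>80),.1,'orange'); rect((V>150)&(S<60),.054,'white')
cv2.imwrite('pics/c2.png',cv2.resize(im,(720,520),interpolation=cv2.INTER_CUBIC)[:,:,::-1])
```

```text
black [ 32  18  23  36 712] [283.28370787 196.00421348] ((0.5105247497558594, -0.2887483537197113), (0.029422786086797714, 0.01836693286895752), 0.5204417705535889) [ 0.51074255 -0.28887448]
orange [ 55  27   8  20 130] [298.46153846 197.03076923] ((0.5117462873458862, -0.2753223478794098), (0.017101513221859932, 0.005978916771709919), 1.436430811882019) [ 0.51208156 -0.2754645 ]
white [   0    0   79   65 2695] [274.74953618 187.63116883] ((0.5201508402824402, -0.29284369945526123), (0.06645869463682175, 0.0793478935956955), 5.958860874176025) [ 0.5156305  -0.29670054]
```

View pics/c2.png

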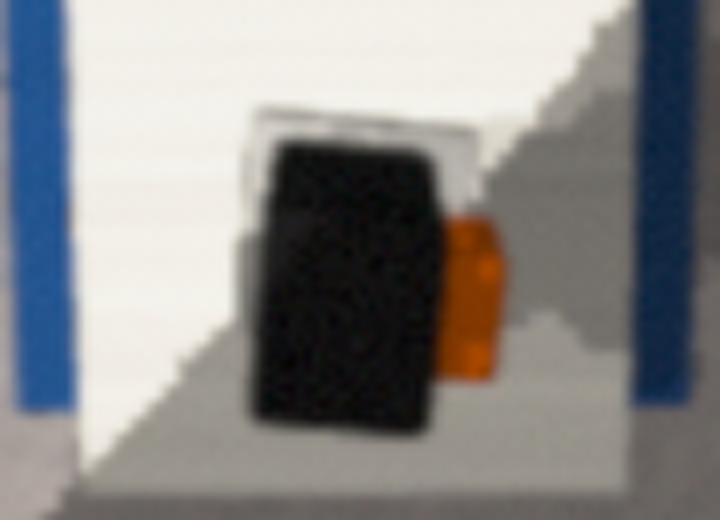

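Run:
```python
from h import *
d=load('w1')
q=lambda u,v,z:np.round(onz(d,240+u/8-.5,160+v/8-.5,z,True)[:2],4)
print('handle top +x corners',q(252,428,.108),q(425,434,.108),' -> x-.012')
print('flange -x corners',q(260,108,.060),q(478,130,.060))
print('handle -x bottom/top edge',q(280,142,.06),q(430,150,.06))
print('button top face corners',q(503,222,.099),q(495,380,.099))
print('stand edges top z.054: left',q(80,490,.054),'right',q(632,490,.054))
print(-np.array(d['R']).T@d['t'])
```

```text
handle top +x corners [ 0.5265 -0.2977] [ 0.5253 -0.2793]  -> x-.012
flange -x corners [ 0.4999 -0.3008] [ 0.4998 -0.274 ]
handle -x bottom/top edge [ 0.5038 -0.2979] [ 0.5029 -0.2796]
button top face corners [ 0.5033 -0.273 ] [ 0.5209 -0.2718]
stand edges top z.054: left [ 0.5527 -0.3192] right [ 0.5454 -0.2482]
[ 0.44967029 -0.29698223  0.37392987]
```

The flange and handle edges agree on a pin axis at (0.514,-0.2875), with the pin's own yaw at about 1.5°. The next move is to align and descend.

```bash
python3 -c "
from h import *
plan([.5139,-.2875,.0685],181.5)"
```

```text
t 2.2 shift mm [  2.9   0.2 162.1] twist 4.52 q6 -130.3
```

Request:
step_arm([
  [85,[3,0,40],4.5],
  [85,[3,0,80],4.5],
  [85,[3,0,115],4.5],
  [85,[3,0,145],4.5],
  [85,[3,0,162],4.5],
  [85,[3,0,162],4.5],
  [85,[3,0,162],4.5],
])

```text
time_s: 2.9
tool_pos: [0.5151, -0.2875, 0.0705]
tcp_rot: [-180.0, 0.1, -178.4]
force: [0.2, -0.7, 0.6]
opening: 0.0854
grip_force: 0.0
```

```bash
python3 -c "
from h import *
plan([.5139,-.2875,.0685],181.5)
print(ctrl.sense()['force'])
d=grab('wrist','w2')"
```

```text
t 2.9 shift mm [1.2 0.  2. ] twist 0.14 q6 -126.0
[ 0.19599215 -0.66108914  0.61865514]
```

View pics/w2.png

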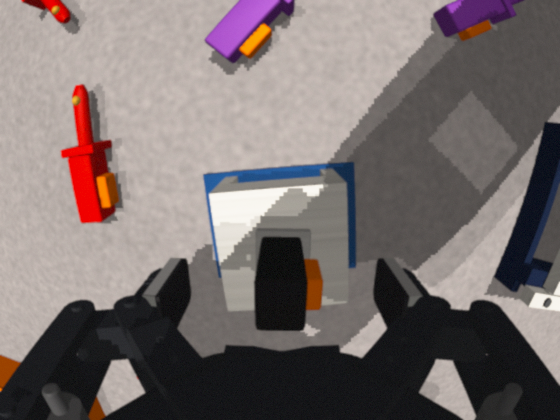

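The pin sits midway between the fingers at about (285,285), square to them. Closing now.

Request:
step_arm([
  [85,[1,0,0.5],0],
  [40,[1,0,0.5],0],
  [20,[1,0,0.5],0],
  [15,[1,0,0.5],0],
  [15,[1,0,0.5],0],
  [15,[1,0,0.5],0],
  [15,[1,0,0.5],0],
  [15,[1,0,0.5],0],
  [15,[1,0,0.5],0],
  [15,[1,0,0.5],0],
], grip_force=60)

```text
time_s: 3.95
tool_pos: [0.5136, -0.288, 0.0693]
tcp_rot: [-180.0, 0.0, -178.4]
force: [-0.7, 1.3, 5.1]
opening: 0.0202
grip_force: 60.8
```

Request:
step_arm([
  [15,[0,0,-5],0],
  [15,[0,0,-15],0],
  [15,[0,0,-30],0],
  [15,[0,0,-50],0],
  [15,[0,0,-75],0],
  [15,[0,0,-100],0],
  [15,[0,0,-120],0],
  [15,[0,0,-130],0],
  [15,[0,0,-130],0],
])

```text
time_s: 4.85
tool_pos: [0.5141, -0.2885, 0.2014]
tcp_rot: [-179.9, 0.2, -178.4]
force: [-0.0, 0.1, -1.7]
opening: 0.0201
grip_force: 59.4
```

```bash
python3 -c "
from h import *
plan([.514,.010,.2],167.7)
print(ctrl.sense()['force'],ctrl.sense()['opening'])
d=grab('wrist','w3')"
```

```text
t 4.85 shift mm [ -8.2 298.4   0.7] twist 13.89 q6 -126.1
[-0.00611092  0.11993057 -1.74603524] 0.020071411783657067
```

View pics/w3.png

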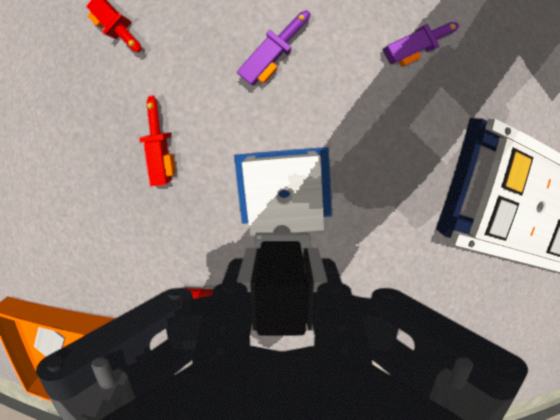

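The pin is out and held upright, with the empty stand hole at (284,194). Moving over the sled hole.

Request:
step_arm([
  [15,[-8,298,0],13.9],
  [15,[-8,298,0],13.9],
  [15,[-8,298,0],13.9],
  [15,[-8,298,0],13.9],
  [15,[-8,298,0],13.9],
  [15,[-8,298,0],13.9],
  [15,[-8,298,0],13.9],
  [15,[-8,298,0],13.9],
  [15,[-8,298,0],13.9],
])

```text
time_s: 5.8
tool_pos: [0.5126, 0.0094, 0.1977]
tcp_rot: [-180.0, -0.1, 167.6]
force: [0.2, -1.1, -2.7]
opening: 0.0202
grip_force: 59.8
```

Run:
```python
from h import *
s=ctrl.sense(); print(s['tool_pos'],s['tcp_rot'],s['force'],s['opening'])
d=grab('wrist','w4'); a=load('w3')
def hole(d,u0,v0,z,tag):
    g=cv2.cvtColor(d['img'],cv2.COLOR_RGB2GRAY)
    p=g[int(v0)-20:int(v0)+14,int(u0)-20:int(u0)+20]
    m=(p<90).astype(np.uint8); n,l,st,ce=cv2.connectedComponentsWithStats(m)
    for i in range(1,n):
        if st[i,4]>15:
            c=ce[i]+[int(u0)-20,int(v0)-20]; print(tag,st[i],c,onz(d,*c,z,True))
hole(a,284,194,.054,'stand')
p=proj(d,[.5128,.0106,.0555],True);print(p)
hole(d,*p,.0555,'sled')
cv2.imwrite('pics/w4c.png',d['img'][110:300,130:440][:,:,::-1].repeat(2,0).repeat(2,1))
```

```text
[0.51261085 0.00939685 0.19774254] [-1.79952748e+02 -1.02206470e-01  1.67649835e+02] [ 0.22546078 -1.12777522 -2.65849413] 0.02021713441216535
stand [14 16 12  8 78] [283.65384615 193.6025641 ] [ 0.51184571 -0.28776158  0.054     ]
[283.90244679 197.79963635]
sled [ 20  16  13  11 111] [288.85585586 197.69369369] [0.51365749 0.0149902  0.0555    ]
```

View pics/w4c.png

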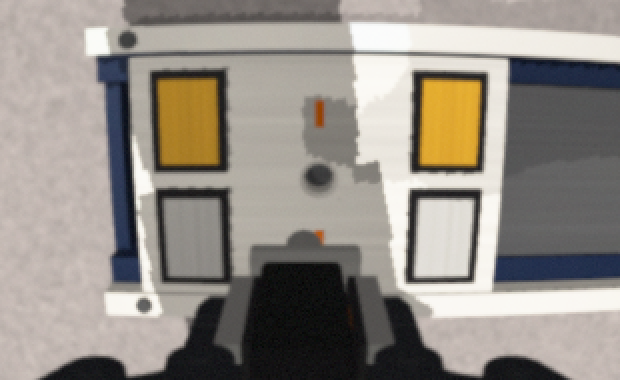

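The sled hole is at full-image (289,198), which is (0.514,0.015). That sits on the sled's midline, between the orange marks. Next is to shift across and go down to just above it.

```bash
python3 -c "
from h import *
plan([.5138,.015,.120],167.7)"
```

```text
t 5.85 shift mm [ 0.2  6.1 78. ] twist -0.1 q6 -82.6
```

Request:
step_arm([
  [15,[0,6,30],0],
  [15,[0,6,60],0],
  [15,[0,6,77],0],
  [15,[0,6,77],0],
  [15,[0,6,77],0],
  [15,[0,6,77],0],
])

```text
time_s: 6.45
tool_pos: [0.5156, 0.0153, 0.1235]
tcp_rot: [180.0, 0.2, 167.6]
force: [1.3, 0.8, -2.5]
opening: 0.0202
grip_force: 59.8
```

Run:
```python
from h import *
plan([.5138,.015,.096],167.7)
d=grab('scene','s5'); c=d['img']
p=proj(d,[.514,.015,.08]).astype(int);print(p, ctrl.sense()['force'])
c=c[p[1]-60:p[1]+40,p[0]-65:p[0]+65]
w=grab('wrist','w5')['img'][110:300,130:440]
cv2.imwrite('pics/s5c.png',np.hstack([cv2.resize(c,(400,300),interpolation=cv2.INTER_CUBIC),cv2.resize(w,(400,300))])[:,:,::-1])
```

```text
t 6.45 shift mm [ 1.8 -0.7 27.5] twist -0.09 q6 -81.9
[294 193] [ 0.22429746  0.10120356 -2.44130643]
```

View pics/s5c.png

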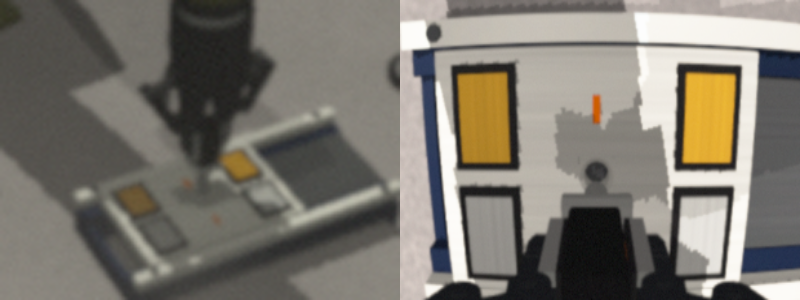

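The nose hangs just above the hole, at (597,172) in the right half, centred left to right. Descending gently.

Request:
step_arm([
  [15,[1,0,4],0],
  [15,[1,0,8],0],
  [15,[1,0,11],0],
  [15,[1,0,14],0],
  [15,[1,0,17],0],
  [15,[1,0,17],0],
])

```text
time_s: 7.15
tool_pos: [0.5132, 0.0163, 0.1042]
tcp_rot: [-180.0, -0.0, 167.7]
force: [0.4, 0.2, -2.9]
opening: 0.0203
grip_force: 59.8
```

Request:
step_arm([
  [15,[0,0,2],0],
  [15,[0,0,4],0],
  [15,[0,0,5.5],0],
  [15,[0,0,6.5],0],
  [15,[0,0,7.5],0],
  [15,[0,0,8.5],0],
  [15,[0,0,8.5],0],
])

```text
time_s: 7.85
tool_pos: [0.5136, 0.0162, 0.0972]
tcp_rot: [-180.0, 0.0, 167.7]
force: [-3.3, -0.3, 4.2]
opening: 0.02
grip_force: 60.6
```

The nose is resting on the bar at TCP z=0.0972, as predicted, with about 7 N of contact. Dragging the sled towards +y under light pressure.

Request:
step_arm([
  [15,[0.5,1,0.5],0],
  [15,[0.5,3,0.5],0],
  [15,[0.5,5,0.5],0],
  [15,[0.5,7,0.5],0],
  [15,[0.5,9,0.5],0],
  [15,[0.5,11,0.5],0],
  [15,[0.5,13,0.5],0],
  [15,[0.5,14,0.5],0],
  [15,[0.5,15,0.5],0],
  [15,[0.5,15,0.5],0],
])

```text
time_s: 8.85
tool_pos: [0.5168, 0.0291, 0.0971]
tcp_rot: [-179.7, 0.1, 167.7]
force: [-2.7, -6.5, 6.0]
opening: 0.02
grip_force: 60.3
```

Request:
step_arm([
  [15,[0.5,1,0.5],0],
  [15,[0.5,2,0.5],0],
  [15,[0.5,3,0.5],0],
  [15,[0.5,4,0.5],0],
  [15,[0.5,5,0.5],0],
  [15,[0.5,6,0.5],0],
  [15,[0.5,7,0.5],0],
  [15,[0.5,8,0.5],0],
  [15,[0.5,9,0.5],0],
  [15,[0.5,10,0.5],0],
  [15,[0.5,11,0.5],0],
  [15,[0.5,12,0.5],0],
  [15,[0.5,13,0.5],0],
  [15,[0.5,14,0.5],0],
  [15,[0.5,15,0.5],0],
])

```text
time_s: 10.35
tool_pos: [0.5198, 0.0434, 0.0971]
tcp_rot: [-179.7, 0.2, 167.8]
force: [-3.6, -7.8, 8.0]
opening: 0.0199
grip_force: 60.4
```

Request:
step_arm([
  [15,[0.3,1,0],0],
  [15,[0.3,2,0],0],
  [15,[0.3,3,0],0],
  [15,[0.3,4,0],0],
  [15,[0.3,5,0],0],
  [15,[0.3,6,0],0],
  [15,[0.3,7,0],0],
  [15,[0.3,8,0],0],
  [15,[0.3,9,0],0],
  [15,[0.3,10,0],0],
  [15,[0.3,11,0],0],
  [15,[0.3,12,0],0],
])

```text
time_s: 11.55
tool_pos: [0.5224, 0.0552, 0.0972]
tcp_rot: [-179.7, 0.2, 167.7]
force: [-2.0, -8.2, 7.0]
opening: 0.0201
grip_force: 60.3
```

Request:
step_arm([
  [15,[0.2,1,0.3],0],
  [15,[0.2,2,0.3],0],
  [15,[0.2,3,0.3],0],
  [15,[0.2,4,0.3],0],
  [15,[0.2,5,0.3],0],
  [15,[0.2,6,0.3],0],
  [15,[0.2,7,0.3],0],
  [15,[0.2,8,0.3],0],
  [15,[0.2,9,0.3],0],
  [15,[0.2,10,0.3],0],
  [15,[0.2,11,0.3],0],
  [15,[0.2,12,0.3],0],
])

```text
time_s: 12.75
tool_pos: [0.525, 0.0669, 0.0972]
tcp_rot: [-179.7, 0.2, 167.8]
force: [-2.3, -9.0, 7.1]
opening: 0.0206
grip_force: 60.5
```

Request:
step_arm([
  [15,[0.2,1,0.2],0],
  [15,[0.2,2,0.2],0],
  [15,[0.2,3,0.2],0],
  [15,[0.2,4,0.2],0],
  [15,[0.2,5,0.2],0],
  [15,[0.2,6,0.2],0],
  [15,[0.2,7,0.2],0],
  [15,[0.2,8,0.2],0],
  [15,[0.2,9,0.2],0],
  [15,[0.2,10,0.2],0],
])

```text
time_s: 13.75
tool_pos: [0.5268, 0.0789, 0.0955]
tcp_rot: [-180.0, 0.2, 167.7]
force: [3.0, -5.1, 0.6]
opening: 0.0202
grip_force: 60.0
```

z fell by 1.7 mm and the pressure is gone, so the nose has found the hole. Going down.

Request:
step_arm([
  [15,[-0.3,0,1],0],
  [15,[-0.3,0,2],0],
  [15,[-0.3,0,3],0],
  [15,[-0.3,0,4],0],
  [15,[-0.3,0,5],0],
  [15,[-0.3,0,6],0],
])

```text
time_s: 14.35
tool_pos: [0.527, 0.0778, 0.0911]
tcp_rot: [-179.8, 0.2, 167.7]
force: [-1.2, -8.9, 7.9]
opening: 0.0201
grip_force: 60.6
```

Request:
step_arm([
  [15,[0,-1,0],0],
  [15,[0,-1.5,1],0],
  [15,[0,-1.5,2],0],
  [15,[0,-1.5,4],0],
  [15,[0,-1.5,6],0],
  [15,[0,-1.5,8],0],
])

```text
time_s: 14.95
tool_pos: [0.5268, 0.0768, 0.0821]
tcp_rot: [-179.9, 0.2, 167.7]
force: [1.9, -6.8, 5.4]
opening: 0.0202
grip_force: 60.5
```

Sinking freely. Home should be at a TCP z of about 0.071.

Request:
step_arm([
  [15,[0,-0.8,2],0],
  [15,[0,-0.8,4],0],
  [15,[0,-0.8,6],0],
  [15,[0,-0.8,8],0],
  [15,[0,-0.8,10],0],
  [15,[0,-0.8,11],0],
  [15,[0,-0.8,11],0],
])

```text
time_s: 15.65
tool_pos: [0.5267, 0.0765, 0.0709]
tcp_rot: [-180.0, 0.2, 167.7]
force: [3.1, -4.6, 4.2]
opening: 0.02
grip_force: 60.8
```

Request:
step_arm([
  [15,[-0.3,-0.5,1],0],
  [15,[-0.3,-0.5,2],0],
  [15,[-0.3,-0.5,3],0],
  [15,[-0.3,-0.5,3],0],
])

```text
time_s: 16.05
tool_pos: [0.5269, 0.0763, 0.0708]
tcp_rot: [180.0, 0.1, 167.7]
force: [-5.8, -4.3, 20.8]
opening: 0.0202
grip_force: 64.1
```

The shoulder is seated: z stops at 0.0708 and the force climbs. I'll ease the pressure, open and retreat.

Request:
step_arm([
  [15,[0.2,-0.3,-2],0],
  [15,[0.2,-0.3,-2],0],
  [30,[0.2,-0.3,-2],0],
  [60,[0.2,-0.3,-2],0],
  [85,[0.2,-0.3,-2],0],
  [85,[0.2,-0.3,-2],0],
  [85,[0.2,-0.3,-2],0],
  [85,[0.2,-0.3,-2],0],
  [85,[0.2,-0.3,-2],0],
])

```text
time_s: 16.95
tool_pos: [0.525, 0.0761, 0.0687]
tcp_rot: [180.0, -0.0, 167.7]
force: [2.1, 0.4, -0.1]
opening: 0.0854
grip_force: 0.0
```

Request:
step_arm([
  [85,[0,0,-15],0],
  [85,[0,0,-40],0],
  [85,[0,0,-70],0],
  [85,[0,0,-100],0],
  [85,[0,0,-130],0],
  [85,[0,0,-150],0],
  [85,[0,0,-150],0],
  [85,[0,0,-150],0],
])

```text
time_s: 17.75
tool_pos: [0.5252, 0.076, 0.2194]
tcp_rot: [180.0, 0.1, 167.7]
force: [-0.7, -0.1, 0.3]
opening: 0.0853
grip_force: 0.0
```

Run:
```python
from h import *
s=ctrl.sense(); print(s['time_s'],s['tool_pos'],s['force'],s['opening'])
w=grab('wrist','w6')['img'][110:310,150:450]
d=grab('scene','s6'); p=proj(d,[.527,.0765,.08]).astype(int)
c=d['img'][p[1]-50:p[1]+50,p[0]-50:p[0]+50]
cv2.imwrite('pics/f6.png',np.hstack([cv2.resize(w,(450,300)),cv2.resize(c,(300,300),interpolation=cv2.INTER_CUBIC)])[:,:,::-1])
```

```text
17.75 [0.5251785  0.07604521 0.21937687] [-0.66132    -0.09318754  0.27241307] 0.08526597458496853
```

View pics/f6.png

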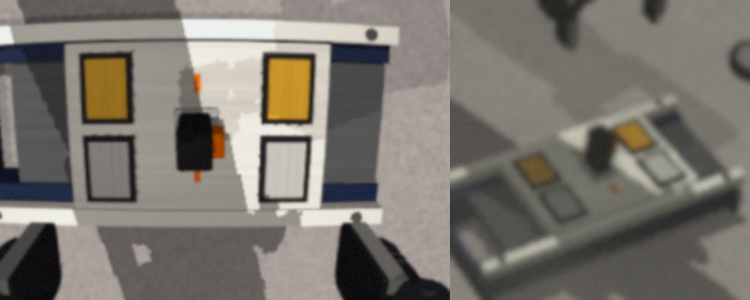

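The pin stands upright at (195,142) with its flange on the sled and the button out at (218,142). The gripper is clear, so I'm handing in.

```bash
python3 -c "
from h import *
print(ctrl.close_job())"
```

```text
the job is handed in; nothing more can be done
None
```

The ball-lock pin is through the sled and bar with its shoulder on the sled, button out and gripper clear; the job was handed in at about 18 s of the 56 s allowed, and no verdict was returned.

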